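# Refit the sprung dust-filter cover of a seed blower

## Robot

A 6-joint arm with a two-finger parallel gripper is mounted at the origin on the work surface; the furniture and walls round the work are solid. World frame = base frame: x ahead of the robot, y to its left, z up, the work surface at z = 0. Lengths are in m, angles in rad, forces in N, time in s.
With the tool pointing down it reaches from about 0.375 to 0.9 m from the base axis. Payload 3.1 kg.
Tool frame: the origin (TCP) lies on the centre line of the jaws, within the pads' length; the fingertips stand 25 mm ahead of it and the grasp point (between the pads) lies 6 mm ahead of it (manip.tips_ahead is the distance from the TCP to the fingertips, in m); z points along the fingers, y is the direction in which the jaws open and shut (so a half turn about z gives the same grasp; the last joint's range is limited). The gripper opens to 85 mm and grips with 20 to 120 N. Pads are 22 mm wide; open, the fingers measure 114 mm over their backs; the gripper's body (76 mm by 85 mm) begins 54 mm behind the grasp point. The pads swing forward as they close: fully open they stand 13 mm farther back than shut.
Start: joints at [-1.361, 0.527, 1.433, -0, 1.181, -0.178], TCP at [0.236, -0.579, 0.256] pointing down, gripper open.
Joint ranges: [-3.08, 3.08], [-0.75, 2.2], [0.22, 2.44], [-1.43, 4.57], [0, 2.65], [-2.85, 2.85]. Speed limits (rad/s): [2.79, 2.79, 3.14, 3.14, 3.14, 3.14].

## Interface

Orientations are given as a unit quaternion [x, y, z, w].
In Python, from station import manip gives the robot as it stands.
- The arm moves only by the tool play_rows, never from a script. Its argument "steps" is a list that holds one entry, the list of rows, each a list of 6 numbers: the shift along the tool's x, y, z in m, then the turn, a rotation vector about the tool's x, y, z in degrees. In form: [[[x, y, z, rx, ry, rz], ...]]. A call has 1 to 10 rows; each row shifts and turns the commanded pose from where the row before left it, along the tool's axes as they then stand; what a row does not reach is not made up. A row lasts 1/8 s, in which the tool goes at most 62.5 mm and 10.7 degrees, less where a joint would pass 70% of its speed; a pose out of reach is approached as far as the arm can. A call is refused whole if a number of a shift passes 0.0625 or a number of a turn 10.7, either way. A call with a gripper value outside its range is refused whole. "fingers" is the opening, from 0 (shut) to 1 (fully open), set as the call begins (left out, the last holds). The fingers move at their own pace and stop on an object; "squeeze" is the grip in N (left out, the last holds). Time passes only in rows, so rows that do not move let the fingers close. It gives the time, the measured TCP pose, the force and the opening at its end, in the units of the state.
- manip.sense(): the state, without advancing time (a new reading comes with each control period).
- manip.snapshot(name): name is "scene" or "top" or "wrist"; returns a dict with "img" (384x512x3 uint8, red, green, blue), "K" (3x3 intrinsics, pixels), "world_from_camera" (4x4, takes a point from camera to world coordinates). Camera axes: x right, y down, z forward; pixel columns grow to the right and rows downward; lengths in m; the calibration is good to about 2 mm. A picture is of the moment at which its call begins. There is no depth.
- manip.sign_off(): hands the job in, once; it reports no verdict.
Trained networks look in a picture, given as the dict that the camera call returned (one of the last four; its "shot" number tells which), for a name from the list of things; names that differ only in an ending like _2 or _b are one class to them, and where a whole thing is asked for, a point or a joint stands for the part that bears it (a point fixed in the world has none). Each returns a list of dicts, best first, with "score" (0 to 1); they miss things now and then, are a little off and sometimes report something else, mostly with a low value. They report only what shows in the picture. A call takes as long as a camera call.
- manip.regions_of(label, picture): "pixels" (384x512 bool, what is visible of it) and "rect" ([left, top, right, bottom] in pixels, round what is visible of it).
- manip.pinpoint(label, picture): "point" ([column, row] in pixels: a listed point, or the origin of a listed thing).
The state is a dict: "t": time; "q": joint angles; "qd": joint speeds; "tau": joint torques, N m; "tcp_pos": TCP position; "tool_rot": TCP orientation; "force": force on the tool from outside, world axes, zero at the start; "ft_torque": the same for the moment, N m; "finger_gap": opening from 0.0 (shut) to 1.0 (fully open).
Only numpy, scipy, OpenCV 4.12 (cv2) and the standard library are available. Lean on these libraries where they do the work, as an engineer would, in place of code of your own. Each camera call takes 0.05 s, during which the arm holds its last target.

## Task

Refit the loose vented cover on the seed blower's dust-filter housing: hold it tilted, hook its narrow tongue under the housing's ledge and push it in against the sprung strip there, swing the other end down past the small keeper and let the cover spring back, so that it lies flat on its seat with its wide edge caught under the keeper. Do it by feel: press gently, never loading the housing with more than 40 N in all, and leave the vial, petri dish and label roll where they stand.

Things in the scene. Friction and masses are not known exactly. Their poses are not given: they have to be found in the camera images.
- housing: Grey box, 156 (x) x 120 (y) x 63 mm high, fixed, open on top, pleated filter inside, short spigot on its +x end. Origin: centre of its underside; x points from keeper end to ledge end, z up. The cover's seat is a frame at height 48: 13 mm wide at the keeper end, 16 mm at the sides; at the ledge end a flat floor from x = +42 to +78. Side cheeks 106 mm apart rise to height 55.
- ledge_edge (a point): Middle of the steel ledge's lower front edge, at (+56, 0, 58) mm in the housing's frame, axes alike. The ledge is 22 mm long in x and 5 mm thick; under it a slot 10 mm high and 78 mm wide over the floor.
- strip (a point): Middle of the front face of the sprung steel strip in the slot, free at x = +60 mm and height 53 in the housing's frame. It gives way by 10 mm towards +x: 3 N at first, 0.8 N more per mm, 11 N at its firm stop. (It moves with the strip; axes as the housing's.)
- keeper_edge (a point): Middle of the keeper's lower free edge, at (-62.5, 0, 55) mm in the housing's frame, axes alike. The keeper is a steel tab 60 mm wide and 4 mm thick that overhangs the seat by 6.5 mm from the end wall, whose inner face is at x = -69 and top at height 55.
- cover_grip (a point): Centre of the black grip bar, 14 (x) x 60 (y) x 30 mm high, standing on the loose cover; 69 mm from the tongue's tip, 62 mm from the wide edge, 19 mm above the plate's underside. x points to the tongue, z up out of the plate. The cover lies flat on the table at the start, bar up.
- cover_tongue (a point): Middle of the tongue's end face, half-way through the plate; axes as the cover's. The tongue is 17 mm long, 70 mm wide. A tilt of 10 to 15 degrees (tongue down) goes freely into the slot and over the keeper. With the tongue on the strip's firm stop and the cover level, the wide edge clears the keeper by only 1.5 mm.
- cover_lip (a point): Middle of the cover's wide edge (the end that goes under the keeper), half-way through the plate; axes as the cover's. Seated, it lies 6.5 mm under the keeper, against the end wall, where the strip pushes it with about 5 N.
- cover: The cover: aluminium plate 4 mm thick, 131 mm long in all (slotted panel 114 x 100 mm wide, then the tongue at +x), 130 to 250 g. Origin: centre of the underside of the 131 mm length, 3.5 mm to the tongue side of the bar's middle; x to the tongue, z up out of the plate.
- vial_0_mid (a point): Bystander: upright glass vial, 23 mm across, 60 mm high; its centre.
- petri_2_mid (a point): Bystander: petri dish, 93 mm across, 14 mm high; its centre.
- label_roll_mid (a point): Bystander: yellow roll of labels lying flat, 58 mm across, 26 mm high; its centre.

How it is judged:
By the outcome, as a careful person would: the job done as asked, in the order asked, and still so for the second after the job is handed in, with the robot touching nothing.
It also fails if it takes over 64 s, if anything falls off the work surface, if the arm or the gripper's body presses on something with over 40 N, if the wrist force passes 120 N, or if a joint passes its speed limit or range.

## Working session

There is one attempt and no reset: what is moved stays moved. The work goes in short steps, Python scripts to look and compute and a tool call to move; the robot and the scene stay as the last step left them, time stands still between calls to the robot, and variables do not carry over. Pictures are saved under pics/ and viewed, and the job is handed in when it is done.

Besides the shell and the picture viewer there is one more tool, called after "Emit:" as a command line: name --argument value ..., lists and objects as JSON in quotes. play_rows: Moves the arm, as the interface text tells. Its arguments: {"type":"object","properties":{"steps":{"type":"array"},"fingers":{"type":"number"},"squeeze":{"type":"number"}},"required":["steps"]}

```bash
ls; mkdir -p pics; cat > h.py <<'E'
import numpy as np, cv2
from station import manip
from scipy.spatial.transform import Rotation as R
def save(s,n): cv2.imwrite(f'pics/{n}.png',s['img'][:,:,::-1])
def ray(s,p):
    K=s['K'];T=s['world_from_camera'];d=T[:3,:3]@np.linalg.solve(K,[p[0],p[1],1.]);return T[:3,3],d/np.linalg.norm(d)
def onz(s,p,z):
    o,d=ray(s,p);return o+d*(z-o[2])/d[2]
def proj(s,P):
    T=np.linalg.inv(s['world_from_camera']);c=T[:3,:3]@np.asarray(P)+T[:3,3];u=s['K']@c;return u[:2]/u[2]
def tri(l):
    A=np.zeros((3,3));b=np.zeros(3)
    for s,p in l:
        o,d=ray(s,p);M=np.eye(3)-np.outer(d,d);A+=M;b+=M@o
    return np.linalg.solve(A,b)
E
python3 - <<'E'
from h import *
np.set_printoptions(precision=4,suppress=True)
print(manip.sense())
S={}
for n in ['scene','top','wrist']:
    s=manip.snapshot(n);save(s,n+'0');S[n]=s
    print(n,s['world_from_camera'])
for l in ['housing','ledge_edge','strip','keeper_edge','cover_grip','cover_tongue','cover_lip','cover','vial_0_mid','petri_2_mid','label_roll_mid']:
    for n,s in S.items():
        r=manip.pinpoint(l,s)
        print(l,n,[(np.round(a['point'],1),round(a['score'],2)) for a in r[:3]])
E
```

```text
pics
{'t': 0.0, 'q': array([-1.3615,  0.5285,  1.4339,  0.    ,  1.1814, -0.1785]), 'qd': array([-0.0001, -0.0003,  0.    , -0.0013, -0.0006,  0.0008]), 'tau': array([ -0.0007, -44.2351, -17.8028,  -0.0003,   0.0085,   0.    ]), 'tcp_pos': array([ 0.2362, -0.5779,  0.2553]), 'tool_rot': array([ 0.9813,  0.1927, -0.    , -0.0011]), 'force': array([-0.0682, -0.0071,  0.5353]), 'ft_torque': array([-0.0099,  0.0001, -0.0398]), 'finger_gap': 1.0045121850220684}
scene [[-0.6666 -0.3353  0.6657 -0.2274]
 [-0.7451  0.3255 -0.5821  0.5585]
 [-0.0215 -0.8841 -0.4668  0.5032]
 [ 0.      0.      0.      1.    ]]
top [[-0.0053 -0.9966  0.0827  0.3643]
 [-0.9995  0.0027 -0.0325  0.0049]
 [ 0.0322 -0.0828 -0.996   0.897 ]
 [ 0.      0.      0.      1.    ]]
wrist [[ 0.3797 -0.891  -0.2488  0.2998]
 [-0.9251 -0.3663 -0.0997 -0.5523]
 [-0.0023  0.2681 -0.9634  0.3737]
 [ 0.      0.      0.      1.    ]]
housing scene [(array([298.1, 182.9]), 0.65)]
housing top [(array([313.9, 196.4]), 0.65)]
housing wrist []
ledge_edge scene [(array([288.1, 153.1]), 0.92)]
ledge_edge top [(array([321.6, 174. ]), 0.68
[... 448 characters left out ...]
tongue top [(array([153.9, 178.3]), 0.95)]
cover_tongue wrist []
cover_lip scene [(array([178.9, 264.4]), 0.71)]
cover_lip top [(array([143.3, 225.8]), 0.66)]
cover_lip wrist []
cover scene [(array([167.9, 250.7]), 0.7)]
cover top [(array([148.5, 205.9]), 0.71)]
cover wrist []
vial_0_mid scene [(array([218.3, 193.9]), 0.7)]
vial_0_mid top [(array([223.9, 174.1]), 0.67)]
vial_0_mid wrist []
petri_2_mid scene [(array([258.2, 209.3]), 0.64)]
petri_2_mid top [(array([241.8, 208.9]), 0.6)]
petri_2_mid wrist []
label_roll_mid scene [(array([246.8, 188.5]), 0.61)]
label_roll_mid top [(array([254.7, 172.1]), 0.97), (array([147.5, 203.4]), 0.48), (array([153.8, 182.2]), 0.35)]
label_roll_mid wrist []
```

View pics/scene0.png

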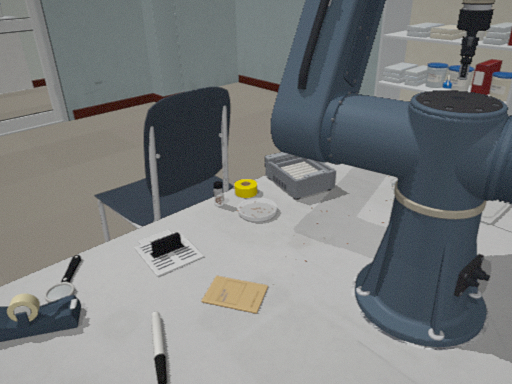

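View pics/top0.png

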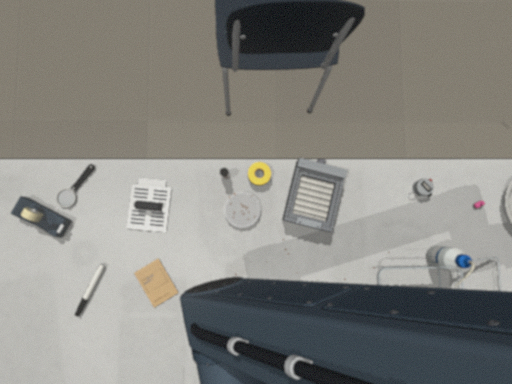

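```bash
python3 - <<'E'
from h import *
np.set_printoptions(precision=4,suppress=True)
s=manip.snapshot('scene');t=manip.snapshot('top')
for l,a,b in [('housing',(298.1,182.9),(313.9,196.4)),('ledge',(288.1,153.1),(321.6,174)),('keeper',(248.2,189.5),(305.5,222.7)),('keeper2',(312,171.7),(305.5,222.7)),('grip',(164.5,241),(148.2,205.9)),('tongue',(154.4,233.6),(153.9,178.3)),('lip',(178.9,264.4),(143.3,225.8)),('vial',(218.3,193.9),(223.9,174.1)),('petri',(258.2,209.3),(241.8,208.9)),('roll',(246.8,188.5),(254.7,172.1))]:
    P=tri([(s,a),(t,b)]);print(l,P,proj(s,P)-a,proj(t,P)-b)
print(t['K'],s['K'])
im=t['img'];cv2.imwrite('pics/topz.png',cv2.resize(im[130:260,100:360],None,fx=3,fy=3,interpolation=cv2.INTER_CUBIC)[:,:,::-1])
im=s['img'];cv2.imwrite('pics/scz.png',cv2.resize(im[130:290,110:370],None,fx=3,fy=3,interpolation=cv2.INTER_CUBIC)[:,:,::-1])
E
```

```text
housing [ 0.4369 -0.1799 -0.0029] [ 1.3392 -0.0989] [-1.0009 -0.9514]
ledge [ 0.4842 -0.1865  0.0664] [ 0.6569 -0.0394] [-0.5337 -0.498 ]
keeper [ 0.4129 -0.0848  0.0392] [32.3636 -6.4955] [-27.3968 -18.7993]
keeper2 [ 0.3668 -0.1466  0.0649] [ 0.202  -0.0192] [-0.1463 -0.147 ]
grip [0.4121 0.2385 0.0239] [1.8363 0.2169] [-1.2473 -0.8473]
tongue [0.4816 0.2283 0.0034] [0.2511 0.0359] [-0.1781 -0.1225]
lip [0.359  0.2496 0.0024] [-1.7407 -0.1847] [1.098  0.7836]
vial [0.4883 0.0488 0.0301] [0.0873 0.0065] [-0.0645 -0.0537]
petri [0.4011 0.0029 0.0059] [-0.8195 -0.0104] [0.5561 0.508 ]
roll [ 0.491  -0.0336  0.0136] [-2.642 -0.121] [1.943  1.7622]
[[350.5811   0.     252.9348]
 [  0.     350.5811 194.8283]
 [  0.       0.       1.    ]] [[417.1009   0.     254.9457]
 [  0.     417.1009 188.6889]
 [  0.       0.       1.    ]]
```

View zooms.

View pics/topz.png

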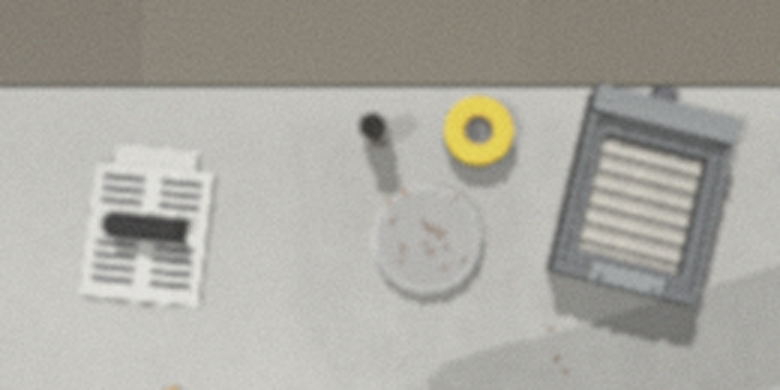

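View pics/scz.png

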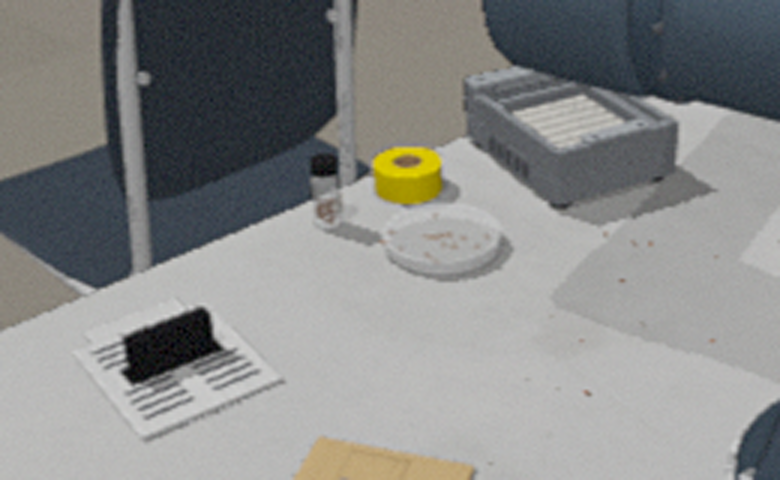

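```bash
cat >> h.py <<'E'
np.set_printoptions(precision=4,suppress=True)
def Rt(yaw_y,tilt=0.):
    """tool y along yaw (deg) horizontally, z down; tilt>0 : tool y end dips (tongue down), deg"""
    a=np.radians(yaw_y);y=np.array([np.cos(a),np.sin(a),0]);z=np.array([0,0,-1.]);x=np.cross(y,z)
    M=np.column_stack([x,y,z])
    ax=np.cross(y,[0,0,-1.])
    return R.from_rotvec(ax*np.radians(tilt)).as_matrix()@M
def cur():
    s=manip.sense();return np.array(s['tcp_pos']),R.from_quat(s['tool_rot']).as_matrix(),s
def plan(P1,R1,n,start=None,dp=4):
    if start is None:
        p,M,_=cur()
    else: p,M=start
    rv=R.from_matrix(M.T@R1).as_rotvec();rows=[]
    q,Q=p.copy(),M.copy()
    for i in range(1,n+1):
        f=i/n;f=f
        pt=p+(np.asarray(P1)-p)*f;Rn=M@R.from_rotvec(rv*f).as_matrix()
        d=Q.T@(pt-q);r=np.degrees(R.from_matrix(Q.T@Rn).as_rotvec())
        d=np.round(d,dp);r=np.round(r,1)
        rows.append([float(v)+0 for v in d]+[float(v)+0 for v in r])
        q=q+Q@d;Q=Q@R.from_rotvec(np.radians(r)).as_matrix()
    import json
    print(json.dumps([rows]));print('end',q,'max',np.abs(rows).max(0))
    return q,Q
E
python3 - <<'E'
from h import *
plan([0.43,-0.16,0.26],Rt(-19),10)
E
```

```text
[[[0.0338, -0.0314, -0.0004, 0.0, 0.0, -4.9], [0.0363, -0.0285, -0.0003, 0.0, 0.0, -4.9], [0.0386, -0.0252, -0.0004, 0.0, 0.0, -4.8], [0.0406, -0.0219, -0.0004, 0.0, 0.0, -4.9], [0.0423, -0.0183, -0.0003, 0.0, 0.0, -4.9], [0.0437, -0.0147, -0.0004, 0.0, 0.0, -4.9], [0.0448, -0.0109, -0.0004, 0.0, 0.0, -4.8], [0.0456, -0.0071, -0.0003, 0.0, 0.0, -4.9], [0.046, -0.0032, -0.0004, 0.0, 0.0, -4.9], [0.0461, 0.0008, -0.0004, 0.0, 0.0, -4.9]]]
end [ 0.43 -0.16  0.26] max [0.0461 0.0314 0.0004 0.     0.     4.9   ]
```

Emit:
play_rows --steps '[[[0.034,-0.031,0,0,0,-4.9],[0.036,-0.0285,0,0,0,-4.9],[0.0385,-0.025,0,0,0,-4.9],[0.0405,-0.022,0,0,0,-4.9],[0.042,-0.018,0,0,0,-4.9],[0.0435,-0.0145,0,0,0,-4.9],[0.045,-0.011,0,0,0,-4.9],[0.0455,-0.007,0,0,0,-4.9],[0.046,-0.003,0,0,0,-4.9],[0.046,0.001,0,0,0,-4.9]]]'

```text
t: 3.15
tcp_pos: [0.4303, -0.16, 0.2566]
tool_rot: [0.812, 0.583, 0.0, 0.0]
force: [0.6, -0.7, 0.7]
finger_gap: 1.0
```

Emit:
play_rows --steps '[[[0,0,0,0,0,0],[0,0,0,0,0,0]]]'

```text
t: 3.4
tcp_pos: [0.4298, -0.1615, 0.2565]
tool_rot: [0.813, 0.582, -0.0, 0.0]
force: [-0.8, 1.0, 0.3]
finger_gap: 0.999
```

```bash
python3 - <<'E'
from h import *
s=manip.snapshot('wrist');save(s,'w1');print(s['world_from_camera'])
for l in ['housing','ledge_edge','strip','keeper_edge']:
    print(l,[(np.round(a['point'],1),round(a['score'],2)) for a in manip.pinpoint(l,s)[:3]])
t=manip.snapshot('scene')
for l in ['housing','ledge_edge','strip','keeper_edge']:
    print(l,[(np.round(a['point'],1),round(a['score'],2)) for a in manip.pinpoint(l,t)[:3]])
cv2.imwrite('pics/w1z.png',cv2.resize(s['img'],(800,600))[:,:,::-1])
print(manip.sense())
E
```

```text
[[ 0.9474 -0.3085 -0.0853  0.4521]
 [-0.3201 -0.9124 -0.2551 -0.0967]
 [ 0.0009  0.269  -0.9631  0.3747]
 [ 0.      0.      0.      1.    ]]
housing [(array([261.6, 170.6]), 0.66)]
ledge_edge [(array([321.7, 179.5]), 0.75)]
strip []
keeper_edge [(array([323. , 177.8]), 0.55)]
housing [(array([258.4, 211.8]), 0.69)]
ledge_edge []
strip []
keeper_edge []
{'t': 3.9, 'q': array([-0.604 ,  0.3051,  1.8342, -0.    ,  1.0023, -0.2755]), 'qd': array([ 0.0047, -0.0026, -0.0005, -0.0014, -0.0012, -0.0012]), 'tau': array([ -0.057 , -30.7626, -15.0305,  -0.0023,  -0.0003,  -0.    ]), 'tcp_pos': array([ 0.4295, -0.1615,  0.2563]), 'tool_rot': array([ 0.8132,  0.582 , -0.    , -0.    ]), 'force': array([-0.1913,  0.2025, -0.3433]), 'ft_torque': array([ 0.0417, -0.0287, -0.0211]), 'finger_gap': 1.001884440152725}
```

View pics/w1z.png

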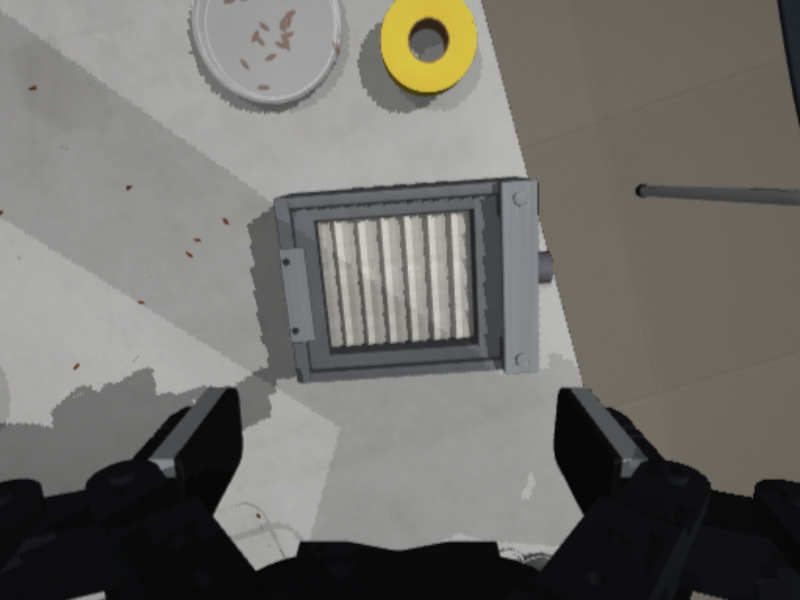

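```bash
python3 - <<'E'
import cv2
im=cv2.imread('pics/w1.png')
c=im[105:255,165:365]
c=cv2.resize(c,None,fx=4,fy=4,interpolation=cv2.INTER_CUBIC)
for i in range(0,200,25): cv2.putText(c,str(165+i),(i*4,10),0,.35,(0,0,255));cv2.line(c,(i*4,0),(i*4,600),(0,0,255),1) if i%50==0 else 0
for i in range(0,150,25): cv2.putText(c,str(105+i),(0,i*4+10),0,.35,(0,0,255));cv2.line(c,(0,i*4),(800,i*4),(0,0,255),1) if i%50==0 else 0
cv2.imwrite('pics/w1c.png',c)
E
```

```text
(no output)
```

View pics/w1c.png

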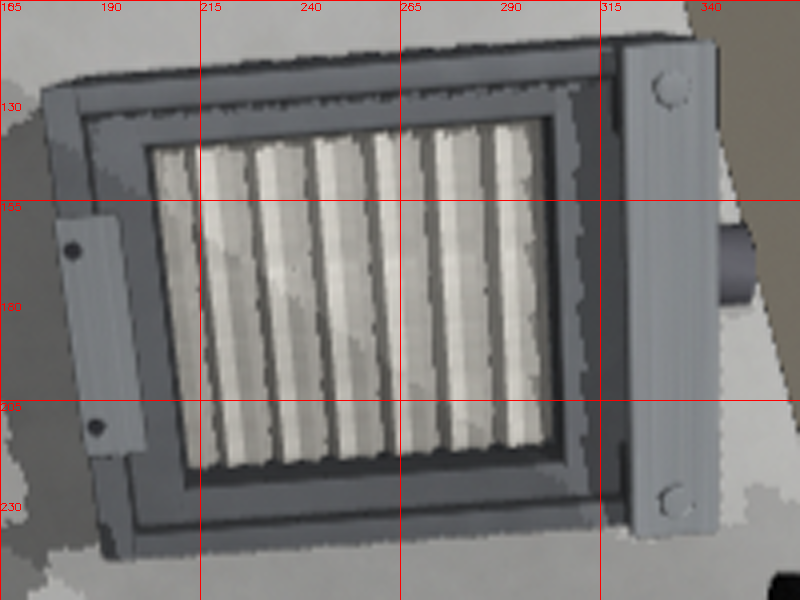

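```bash
python3 - <<'E'
from h import *
from scipy.optimize import least_squares
s=manip.snapshot('wrist')
obs=[((56,1,63),(320.5,116)),((56,-1,63),(322.5,239.2)),((78,1,63),(344,115.5)),((78,-1,63),(344.5,238)),
((-62.5,30,59),(194.75,158.5)),((-62.5,-30,59),(201.75,218)),((-78,60,55),(176,127.5)),((-78,-60,55),(191.2,244.5))]
def f(v,full=False):
    r=[]
    for P,p in obs:
        P=np.array(P,float)
        if abs(P[1])==1:P[1]*=v[3]
        a=np.radians(v[2]);P/=1000
        W=[v[0]+np.cos(a)*P[0]-np.sin(a)*P[1],v[1]+np.sin(a)*P[0]+np.cos(a)*P[1],P[2]+v[4]]
        r+=list(proj(s,W)-p)
    return np.array(r)
for fixz in (0,1):
    g=(lambda v:f(list(v)+[0])) if fixz else f
    o=least_squares(g,[.437,-.18,-15,58]+([] if fixz else [0]));print(o.x);print(o.fun.reshape(-1,2))
E
```

```text
[  0.4347  -0.173  -14.5917  60.2237  -0.0026]
[[-0.4958  0.7363]
 [-0.0846  0.2379]
 [ 0.2764 -0.5596]
 [-0.1238 -0.0337]
 [ 0.3351 -0.1971]
 [ 0.5041 -0.2008]
 [-0.4069 -0.3294]
 [ 0.0255  0.3747]]
[  0.4348  -0.1724 -14.5725  59.7216]
[[-0.0069  0.7542]
 [ 0.3981  0.2561]
 [ 0.9713 -0.5653]
 [ 0.5452 -0.0348]
 [-0.2545 -0.3307]
 [ 0.0208  0.1501]
 [-1.1808 -0.7249]
 [-0.5161  0.9277]]
```

```bash
python3 - <<'E'
from h import *
t=manip.snapshot('top');save(t,'t1')
def H(P,v=(.4348,-.1726,-14.58)):
    a=np.radians(v[2]);P=np.array(P)/1000
    return [v[0]+np.cos(a)*P[0]-np.sin(a)*P[1],v[1]+np.sin(a)*P[0]+np.cos(a)*P[1],P[2]]
for P in [(56,60,63),(56,-60,63),(78,60,63),(78,-60,63),(-62.5,30,59),(-62.5,-30,59),(-78,60,55),(-78,-60,55),(-78,60,0)]:print(P,proj(t,H(P)))
c=cv2.resize(cv2.imread('pics/top0.png')[150:250,270:370],None,fx=6,fy=6,interpolation=cv2.INTER_CUBIC)
for P in [(56,60,63),(56,-60,63),(78,60,63),(78,-60,63),(-62.5,30,59),(-62.5,-30,59),(-78,60,55),(-78,-60,55)]:
    u=(proj(t,H(P))-[270,150])*6+3;cv2.circle(c,tuple(int(v) for v in u),4,(0,0,255),1)
cv2.imwrite('pics/t1c.png',c)
plan([0.412,0.22,0.24],Rt(-10),10)
E
```

```text
(56, 60, 63) [296.7887 165.5629]
(56, -60, 63) [344.7817 177.9264]
(78, 60, 63) [298.9282 156.8574]
(78, -60, 63) [346.8085 169.2058]
(-62.5, 30, 59) [296.996  216.2997]
(-62.5, -30, 59) [321.1859 222.4927]
(-78, 60, 55) [283.1454 219.5034]
(-78, -60, 55) [331.378  231.8414]
(-78, 60, 0) [280.6098 219.7757]
[[[0.0355, -0.014, 0.0016, 0.0, 0.0, -0.9], [0.0358, -0.0133, 0.0017, 0.0, 0.0, -0.9], [0.0359, -0.0129, 0.0016, 0.0, 0.0, -0.8], [0.0362, -0.0123, 0.0016, 0.0, 0.0, -0.9], [0.0363, -0.0118, 0.0017, 0.0, 0.0, -0.9], [0.0365, -0.0111, 0.0016, 0.0, 0.0, -0.9], [0.0366, -0.0107, 0.0016, 0.0, 0.0, -0.9], [0.0369, -0.01, 0.0017, 0.0, 0.0, -0.8], [0.0369, -0.0095, 0.0016, 0.0, 0.0, -0.9], [0.0372, -0.0089, 0.0016, 0.0, 0.0, -0.9]]]
end [0.412 0.22  0.24 ] max [0.0372 0.014  0.0017 0.     0.     0.9   ]
```

View pics/t1c.png

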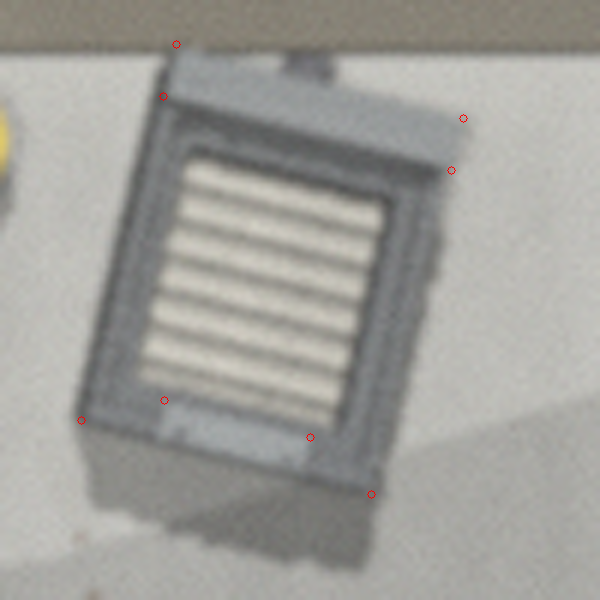

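Emit:
play_rows --steps '[[[0.0355,-0.014,0.0015,0,0,-0.9],[0.036,-0.0135,0.0015,0,0,-0.9],[0.036,-0.013,0.0015,0,0,-0.9],[0.036,-0.0125,0.0015,0,0,-0.9],[0.0365,-0.012,0.0015,0,0,-0.9],[0.0365,-0.011,0.0015,0,0,-0.9],[0.0365,-0.0105,0.0015,0,0,-0.9],[0.037,-0.01,0.0015,0,0,-0.9],[0.037,-0.0095,0.0015,0,0,-0.9],[0.037,-0.009,0.0015,0,0,-0.9]]]'

```text
t: 5.25
tcp_pos: [0.4109, 0.2218, 0.2413]
tool_rot: [0.765, 0.645, 0.0, 0.0]
force: [0.4, -1.1, 0.5]
finger_gap: 1.001
```

Emit:
play_rows --steps '[[[0,0,0,0,0,0],[0,0,0,0,0,0]]]'

```text
t: 5.5
tcp_pos: [0.4108, 0.2202, 0.2412]
tool_rot: [0.765, 0.644, -0.0, 0.0]
force: [0.7, -0.4, 0.4]
finger_gap: 1.001
```

```bash
python3 - <<'E'
from h import *
s=manip.snapshot('wrist');save(s,'w2')
for l in ['cover','cover_grip','cover_tongue','cover_lip']:
    print(l,[(np.round(a['point'],1),round(a['score'],2)) for a in manip.pinpoint(l,s)[:2]])
im=cv2.imread('pics/w2.png')
c=cv2.resize(im,(800,600),interpolation=cv2.INTER_CUBIC)
cv2.imwrite('pics/w2c.png',c)
print(cur()[0])
E
```

```text
cover [(array([252.5, 149.3]), 0.68)]
cover_grip [(array([251.2, 148.5]), 0.82)]
cover_tongue [(array([313.3, 141.8]), 0.68)]
cover_lip [(array([197. , 150.1]), 0.9), (array([355.3, 360.8]), 0.51)]
[0.4112 0.2196 0.2414]
```

View pics/w2c.png

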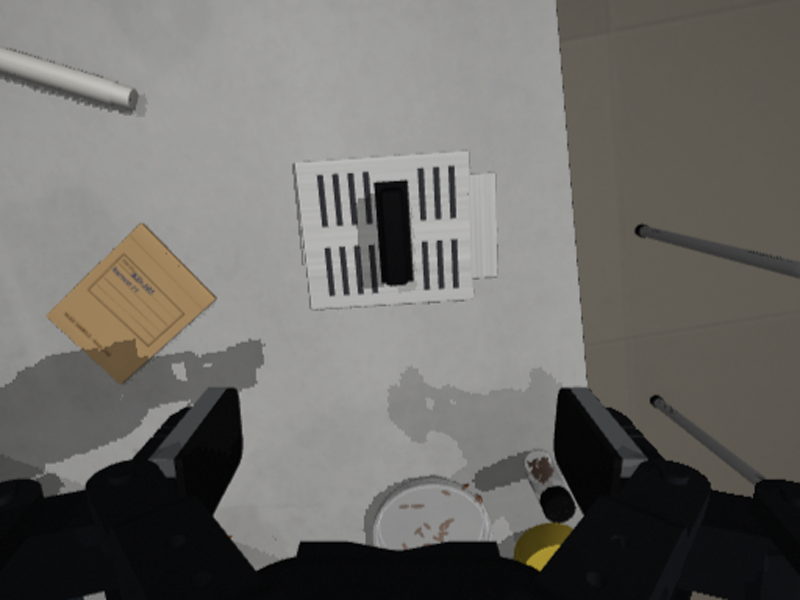

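```bash
python3 - <<'E'
import cv2
im=cv2.imread('pics/w2.png')
c=im[90:203,180:330]
c=cv2.resize(c,None,fx=5,fy=5,interpolation=cv2.INTER_CUBIC)
cv2.imwrite('pics/w2d.png',c)
E
```

```text
(no output)
```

View pics/w2d.png

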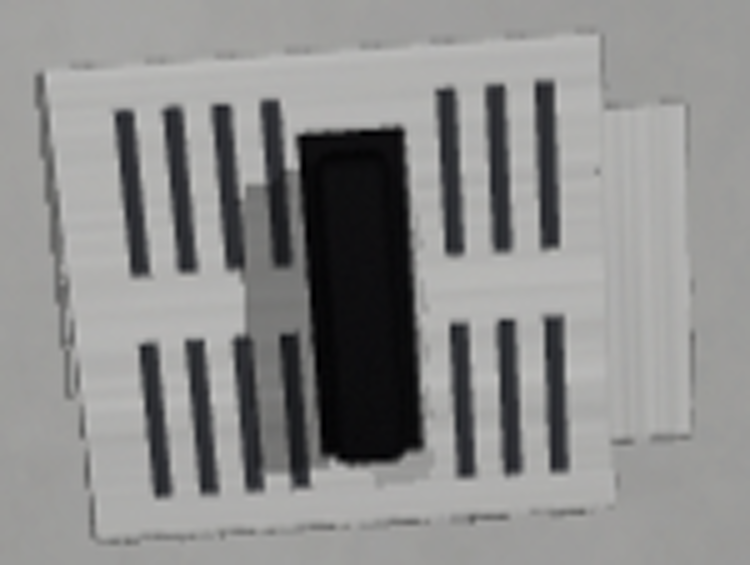

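```bash
python3 - <<'E'
from h import *
from scipy.optimize import least_squares
s=manip.snapshot('wrist')
obs=[((-65.5,50,4),(43,73)),((-65.5,-50,4),(97,540)),((48.5,50,4),(600,36)),((48.5,-50,4),(614,505)),((65.5,35,4),(687,105)),((65.5,-35,4),(691,437))]
obs=[(a,((b[0]+.5)/5-.5+180,(b[1]+.5)/5-.5+90)) for a,b in obs]
def f(v):
    r=[]
    for P,p in obs:
        P=np.array(P,float)
        a=np.radians(v[2]);P/=1000
        W=[v[0]+np.cos(a)*P[0]-np.sin(a)*P[1],v[1]+np.sin(a)*P[0]+np.cos(a)*P[1],P[2]+(v[3] if len(v)>3 else 0)]
        r+=list(proj(s,W)-p)
    return np.array(r)
for x0 in ([.41,.24,-8],[.41,.24,-8,0]):
    o=least_squares(f,x0);print(o.x);print(o.fun.reshape(-1,2))
    v=o.x;a=np.radians(v[2]);print('grip',v[0]-.0035*np.cos(a),v[1]-.0035*np.sin(a))
    g=np.array([v[0]-.0035*np.cos(a),v[1]-.0035*np.sin(a),0.034+(v[3] if len(v)>3 else 0)])
    # bar top corners
    for dx,dy in [(-7,30),(7,30),(7,-30),(-7,-30)]:
        print((proj(s,g+[np.cos(a)*dx/1e3-np.sin(a)*dy/1e3,np.sin(a)*dx/1e3+np.cos(a)*dy/1e3,0])-[180,90]+.5)*5-.5)
E
```

```text
[ 0.4161  0.2393 -6.0182]
[[-0.2846 -0.3159]
 [-0.2949  0.4562]
 [ 0.2912 -0.568 ]
 [ 0.1863  0.8636]
 [-0.0647 -0.2633]
 [ 0.1654  0.0618]]
grip 0.4126527076736727 0.23963716864576343
[313.2322 162.1875]
[387.1092 157.2218]
[406.3039 465.5458]
[335.9604 470.051 ]
[ 0.4162  0.239  -6.0244 -0.0022]
[[ 0.2401 -0.1027]
 [ 0.1194  0.1062]
 [ 0.1125 -0.2927]
 [-0.0051  0.5613]
 [-0.3496 -0.0772]
 [-0.118  -0.1571]]
grip 0.41271743460644583 0.23938859002202748
[314.2119 162.7544]
[387.5904 157.8308]
[406.6058 464.1414]
[336.7145 468.6112]
```

```bash
python3 - <<'E'
from h import *
q=plan([0.4127,0.2395,0.10],Rt(-6),5)
plan([0.4127,0.2395,0.039],Rt(-6),4,q)
E
```

```text
[[[0.0039, -0.0004, 0.0283, 0.0, 0.0, -0.8], [0.004, -0.0003, 0.0282, 0.0, 0.0, -0.7], [0.004, -0.0003, 0.0283, 0.0, 0.0, -0.8], [0.0039, -0.0002, 0.0283, 0.0, 0.0, -0.8], [0.004, -0.0002, 0.0283, 0.0, 0.0, -0.8]]]
end [0.4127 0.2395 0.1   ] max [0.004  0.0004 0.0283 0.     0.     0.8   ]
[[[0.0, 0.0, 0.0152, 0.0, 0.0, 0.0], [0.0, 0.0, 0.0153, 0.0, 0.0, 0.0], [0.0, 0.0, 0.0152, 0.0, 0.0, 0.0], [0.0, 0.0, 0.0153, 0.0, 0.0, 0.0]]]
end [0.4127 0.2395 0.039 ] max [0.     0.     0.0153 0.     0.     0.    ]
```

Emit:
play_rows --steps '[[[0.004,-0.0003,0.028,0,0,-0.8],[0.004,-0.0003,0.028,0,0,-0.8],[0.004,-0.0003,0.028,0,0,-0.8],[0.004,-0.0003,0.028,0,0,-0.8],[0.004,-0.0003,0.028,0,0,-0.7],[0,0,0,0,0,0],[0,0,0,0,0,0]]]'

```text
t: 6.68
tcp_pos: [0.4129, 0.2403, 0.1019]
tool_rot: [0.743, 0.67, 0.0, 0.0]
force: [0.0, -0.2, 1.3]
finger_gap: 0.995
```

```bash
python3 - <<'E'
from h import *
s=manip.snapshot('wrist');cv2.imwrite('pics/w3.png',cv2.resize(s['img'],(800,600))[:,:,::-1])
plan([0.4127,0.2395,0.039],Rt(-6),5)
E
```

```text
[[[-0.0002, -0.0001, 0.0127, 0.0, 0.0, 0.0], [-0.0002, -0.0001, 0.0126, 0.0, 0.0, 0.0], [-0.0002, 0.0, 0.0127, 0.1, 0.0, 0.1], [-0.0002, -0.0001, 0.0126, 0.0, 0.0, 0.0], [-0.0002, 0.0, 0.0127, 0.0, 0.0, 0.0]]]
end [0.4127 0.2395 0.039 ] max [0.0002 0.0001 0.0127 0.1    0.     0.1   ]
```

View pics/w3.png

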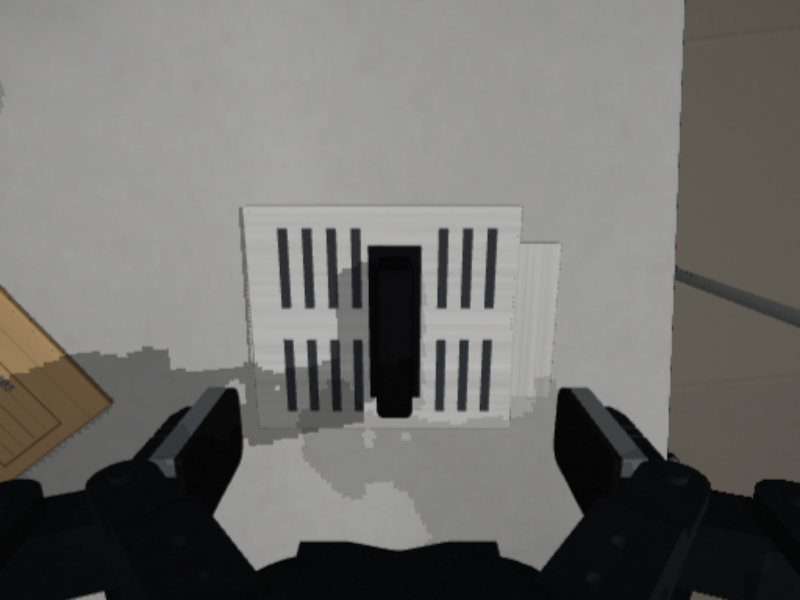

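Emit:
play_rows --steps '[[[0,0,0.0125,0,0,0],[0,0,0.0125,0,0,0],[0,0,0.0125,0,0,0],[0,0,0.0125,0,0,0],[0,0,0.0125,0,0,0],[0,0,0,0,0,0]]]'

```text
t: 7.48
tcp_pos: [0.4117, 0.2403, 0.0376]
tool_rot: [0.742, 0.67, -0.001, -0.001]
force: [-0.1, -0.5, -1.0]
finger_gap: 0.998
```

Emit:
play_rows --steps '[[[0,0,0,0,0,0],[0,0,0,0,0,0],[0,0,0,0,0,0],[0,0,0,0,0,0],[0,0,0,0,0,0],[0,0,0,0,0,0]]]' --fingers 0 --squeeze 60

```text
t: 8.22
tcp_pos: [0.4125, 0.2405, 0.0393]
tool_rot: [0.742, 0.67, 0.0, 0.0]
force: [-0.6, -0.2, 5.3]
finger_gap: 0.148
```

```bash
cat >> h.py <<'E'
HV=[.4348,-.1726,-14.58]
TC=[-3.5,0.9,39.]   # TCP in cover frame, mm
def tgt(tip,th,hv=None,tc=None,dyaw=0.):
    """tip: tongue tip bottom-mid point in housing frame mm; th deg tongue down. returns TCP pos, R"""
    hv=hv or HV;tc=tc or TC
    a=np.radians(hv[2]);t=np.radians(th)
    v=np.array([tc[0]-65.5,tc[1],tc[2]])
    w=np.array([v[0]*np.cos(t)+v[2]*np.sin(t),v[1],-v[0]*np.sin(t)+v[2]*np.cos(t)])+tip
    w/=1000
    P=np.array([hv[0]+np.cos(a)*w[0]-np.sin(a)*w[1],hv[1]+np.sin(a)*w[0]+np.cos(a)*w[1],w[2]])
    return P,Rt(hv[2]+dyaw,th)
def where(hv=None,tc=None):
    """current tip, lip bottom in housing frame and tilt from tcp"""
    hv=hv or HV;tc=tc or TC
    p,M,s=cur();a=np.radians(hv[2])
    Rh=np.array([[np.cos(a),-np.sin(a),0],[np.sin(a),np.cos(a),0],[0,0,1]])
    C=np.column_stack([M[:,1],np.cross(-M[:,2],M[:,1]),-M[:,2]])  # cover axes in world
    o=p-C@(np.array(tc)/1e3)
    f=lambda P:1e3*Rh.T@(o+C@(np.array(P)/1e3)-np.array([hv[0],hv[1],0]))
    tilt=np.degrees(-np.arcsin(C[2,0]));Fh=Rh.T@np.array(s['force'])
    yaw=np.degrees(np.arctan2(C[1,0],C[0,0]))-hv[2]
    print('t',round(s['t'],2),'tip',f([65.5,0,0]).round(2),'lip',f([-65.5,0,0]).round(2),'tilt',round(tilt,2),'dyaw',round(yaw,2),'F_h',Fh.round(2),'gap',round(s['finger_gap'],3),'T',Rh.T@np.array(s['ft_torque']))
    return f
E
python3 - <<'E'
from h import *
where()
q=plan([0.4127,0.2395,0.22],Rt(-6),6)
P,M=tgt([20,0,90],12);print(P)
P[2]=.22
q2=plan(P,M,10,q)
E
```

```text
t 8.22 tip [-57.26 403.76   0.33] lip [-186.76  383.95    0.26] tilt -0.03 dyaw 8.7 F_h [-0.53 -0.33  5.27] gap 0.148 T [-0.0257  0.1057  0.0467]
[[[-0.0002, 0.0001, -0.0301, 0.0, 0.0, 0.0], [-0.0001, 0.0001, -0.0301, 0.0, 0.0, 0.0], [-0.0002, 0.0, -0.0302, 0.0, 0.0, 0.1], [-0.0001, 0.0001, -0.0301, 0.0, 0.0, 0.0], [-0.0002, 0.0001, -0.0301, 0.0, 0.0, 0.0], [-0.0002, 0.0001, -0.0301, 0.0, 0.0, 0.0]]]
end [0.4127 0.2394 0.22  ] max [0.0002 0.0001 0.0302 0.     0.     0.1   ]
[ 0.3969 -0.1618  0.1425]
[[[-0.0401, 0.0026, 0.0, 1.2, 0.1, 0.9], [-0.04, 0.0032, -0.0002, 1.2, 0.1, 0.8], [-0.04, 0.0038, -0.0002, 1.2, 0.1, 0.9], [-0.0399, 0.0044, -0.0005, 1.2, 0.1, 0.8], [-0.0398, 0.005, -0.0006, 1.2, 0.0, 0.9], [-0.0398, 0.0056, -0.0007, 1.2, 0.1, 0.8], [-0.0397, 0.0061, -0.0009, 1.2, 0.1, 0.9], [-0.0396, 0.0067, -0.0011, 1.2, 0.1, 0.9], [-0.0394, 0.0073, -0.0014, 1.2, 0.1, 0.8], [-0.0394, 0.0078, -0.0015, 1.2, 0.1, 0.9]]]
end [ 0.3969 -0.1618  0.22  ] max [0.0401 0.0078 0.0015 1.2    0.1    0.9   ]
```

Emit:
play_rows --steps '[[[0,0,-0.01,0,0,0],[0,0,-0.02,0,0,0],[0,0,-0.03,0,0,0],[0,0,-0.04,0,0,0],[0,0,-0.04,0,0,0],[0,0,-0.03,0,0,0],[0,0,-0.01,0,0,0],[0,0,0,0,0,0]]]'

```text
t: 9.22
tcp_pos: [0.4121, 0.2404, 0.2189]
tool_rot: [0.742, 0.67, 0.0, 0.0]
force: [-0.1, -0.5, -2.7]
finger_gap: 0.152
```

```bash
python3 - <<'E'
from h import *
where()
s=manip.snapshot('wrist');save(s,'w4');cv2.imwrite('pics/w4z.png',cv2.resize(s['img'],(800,600))[:,:,::-1])
E
```

```text
t 9.22 tip [-57.6  403.54 179.89] lip [-187.09  383.72  179.85] tilt -0.02 dyaw 8.7 F_h [ 0.01 -0.52 -2.68] gap 0.152 T [ 0.0224 -0.0279 -0.0229]
```

View pics/w4z.png

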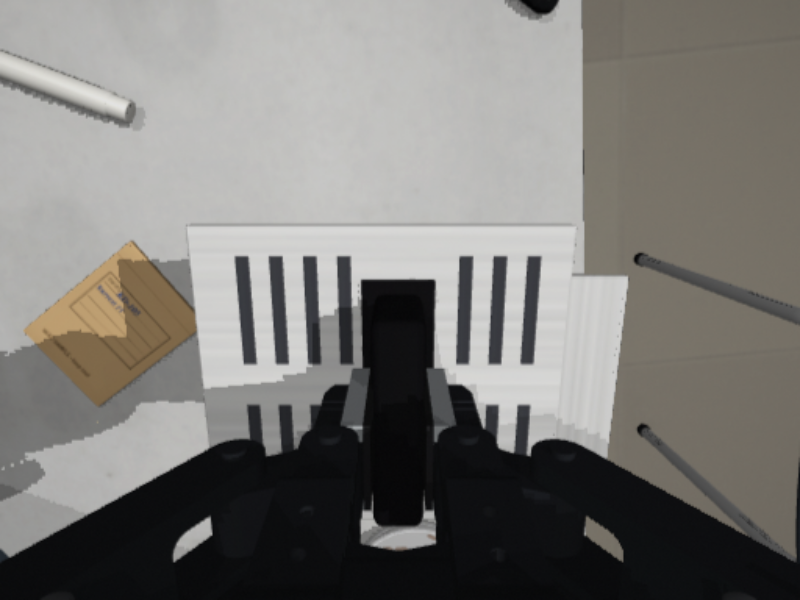

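```bash
python3 - <<'E'
from h import *
from scipy.optimize import least_squares
s=manip.snapshot('wrist')
p,M,_=cur()
C=np.column_stack([M[:,1],np.cross(-M[:,2],M[:,1]),-M[:,2]])
obs=[((-65.5,50,4),(188,226)),((48.5,50,4),(575.5,226)),((65.5,35,4),(628,276))]
def pr(P,tc,yaw=0,til=0):
    D=C@R.from_euler('zy',[yaw,til],degrees=True).as_matrix()
    # rotation about TCP
    return proj(s,p+D@((np.array(P)-tc)/1e3))
for P,u in obs: print(P,pr(P,np.array(TC))*1.5625,u)
f=lambda v:np.concatenate([pr(P,v[:3],v[3],0)*1.5625+.28-np.array(u) for P,u in obs])
o=least_squares(f,TC+[0.]);print(o.x,o.fun)
f=lambda v:np.concatenate([pr(P,[v[0],v[1],39],v[2],0)*1.5625+.28-np.array(u) for P,u in obs])
o=least_squares(f,TC[:2]+[0.]);print(o.x,o.fun)
E
```

```text
(-65.5, 50, 4) [181.8626 227.0141] (188, 226)
(48.5, 50, 4) [573.7013 227.5957] (575.5, 226)
(65.5, 35, 4) [625.9682 278.0132] (628, 276)
[-4.6408  0.648  40.6689  0.087 ] [-0.0515  0.0423  0.3695  0.0287 -0.3263 -0.0729]
[-4.4528  0.4629  0.1058] [-3.0114  0.1791  1.6082  0.0363  1.4469  0.4439]
```

```bash
sed -i 's/^HV=.*/HV=[.4347,-.1729,-14.6]/;s/^TC=.*/TC=[-4.5,0.6,39.]/' h.py; python3 - <<'E'
from h import *
P,M=tgt([25,0,90],12);print(P)
P[2]=.2
q2=plan(P,M,10)
E
```

```text
[ 0.4006 -0.1634  0.1427]
[[[-0.0403, 0.0031, 0.0018, 1.2, 0.1, 0.9], [-0.0402, 0.0037, 0.0017, 1.2, 0.1, 0.8], [-0.0401, 0.0043, 0.0015, 1.2, 0.1, 0.9], [-0.0401, 0.005, 0.0013, 1.1, 0.1, 0.9], [-0.04, 0.0057, 0.0012, 1.2, 0.1, 0.8], [-0.0399, 0.0062, 0.001, 1.2, 0.1, 0.9], [-0.0398, 0.0068, 0.0007, 1.2, 0.1, 0.9], [-0.0397, 0.0075, 0.0006, 1.2, 0.1, 0.8], [-0.0396, 0.0081, 0.0003, 1.2, 0.1, 0.9], [-0.0395, 0.0087, 0.0, 1.1, 0.1, 0.9]]]
end [ 0.4006 -0.1634  0.2001] max [0.0403 0.0087 0.0018 1.2    0.1    0.9   ]
```

Emit:
play_rows --steps '[[[-0.0405,0.003,0.002,1.2,0.1,0.9],[-0.04,0.0035,0.0015,1.2,0.1,0.9],[-0.04,0.0045,0.0015,1.2,0.1,0.9],[-0.04,0.005,0.0015,1.2,0.1,0.9],[-0.04,0.0055,0.001,1.2,0.1,0.8],[-0.04,0.006,0.001,1.2,0.1,0.8],[-0.04,0.007,0.0005,1.2,0.1,0.9],[-0.0395,0.0075,0.0005,1.2,0.1,0.9],[-0.0395,0.008,0.0005,1.2,0.1,0.9],[-0.0395,0.0085,0,1.2,0.1,0.9]]]'

```text
t: 10.58
tcp_pos: [0.3999, -0.1638, 0.1994]
tool_rot: [0.788, 0.607, -0.064, -0.085]
force: [1.3, 0.6, -1.9]
finger_gap: 0.147
```

Emit:
play_rows --steps '[[[0,0,0,0,0,0],[0,0,0,0,0,0],[0,0,0,0,0,0]]]'

```text
t: 10.95
tcp_pos: [0.4, -0.1614, 0.2005]
tool_rot: [0.787, 0.608, -0.064, -0.084]
force: [-0.8, 0.4, -2.2]
finger_gap: 0.147
```

```bash
python3 - <<'E'
from h import *
where()
s=manip.snapshot('wrist');save(s,'w5');cv2.imwrite('pics/w5z.png',cv2.resize(s['img'],(800,600))[:,:,::-1])
t=manip.snapshot('scene');save(t,'s5')
P,M=tgt([40,0,75],12)
q2=plan(P,M,6)
E
```

```text
t 10.95 tip [ 23.74   1.83 147.65] lip [-104.33    1.88  175.19] tilt 12.14 dyaw -0.02 F_h [-0.87  0.16 -2.22] gap 0.147 T [-0.0176 -0.1679  0.0136]
[[[-0.0003, 0.0051, 0.0114, 0.0, 0.0, 0.0], [-0.0003, 0.0051, 0.0113, 0.0, 0.0, 0.0], [-0.0003, 0.0051, 0.0114, 0.0, -0.1, 0.0], [-0.0002, 0.0051, 0.0114, 0.0, 0.0, 0.0], [-0.0003, 0.0051, 0.0114, -0.1, 0.0, 0.0], [-0.0003, 0.0051, 0.0114, 0.0, 0.0, 0.0]]]
end [ 0.4151 -0.1672  0.1277] max [0.0003 0.0051 0.0114 0.1    0.1    0.    ]
```

View pics/w5z.png

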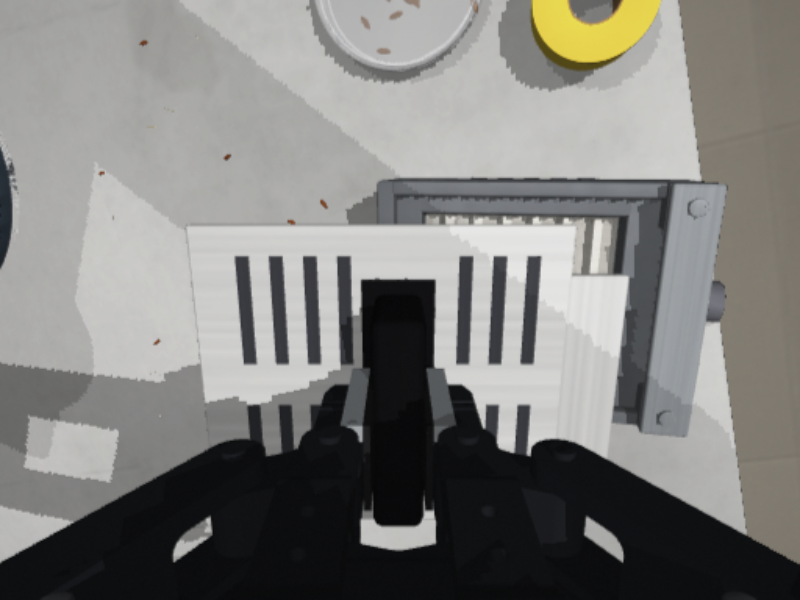

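View pics/s5.png

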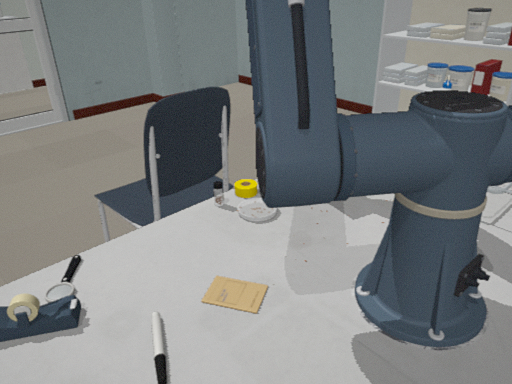

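Emit:
play_rows --steps '[[[-0.0003,0.005,0.0114,0,0,0],[-0.0003,0.005,0.0114,0,0,0],[-0.0003,0.005,0.0114,0,0,0],[-0.0003,0.005,0.0114,0,0,0],[-0.0003,0.005,0.0114,0,0,0],[-0.0003,0.005,0.0114,0,0,0],[0,0,0,0,0,0],[0,0,0,0,0,0]]]'

```text
t: 12.05
tcp_pos: [0.4148, -0.1683, 0.1278]
tool_rot: [0.787, 0.607, -0.064, -0.083]
force: [-0.8, 0.1, -2.1]
finger_gap: 0.149
```

```bash
python3 - <<'E'
from h import *
where()
s=manip.snapshot('wrist');save(s,'w6');cv2.imwrite('pics/w6z.png',cv2.resize(s['img'],(800,600))[:,:,::-1])
P,M=tgt([47,0,58],12)
q2=plan(P,M,4)
E
```

```text
t 12.05 tip [39.91 -1.23 75.1 ] lip [-88.21  -0.98 102.41] tilt 12.03 dyaw -0.11 F_h [-0.77 -0.15 -2.07] gap 0.149 T [ 0.0356 -0.1516 -0.0289]
[[[0.0003, 0.0026, 0.0039, 0.0, 0.0, 0.0], [0.0003, 0.0026, 0.0038, 0.0, 0.0, -0.1], [0.0003, 0.0026, 0.0039, 0.0, -0.1, 0.0], [0.0003, 0.0026, 0.0039, 0.0, 0.0, 0.0]]]
end [ 0.4219 -0.1689  0.1107] max [0.0003 0.0026 0.0039 0.     0.1    0.1   ]
```

View pics/w6z.png

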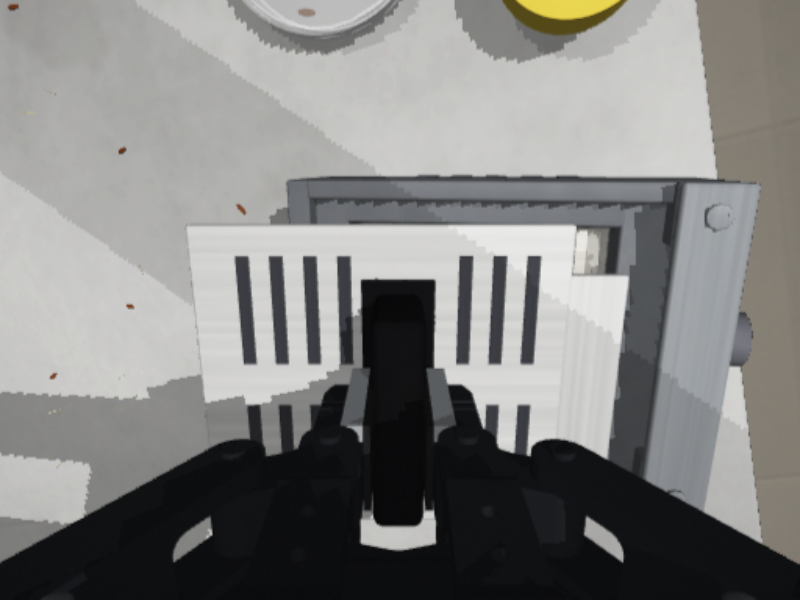

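```bash
python3 - <<'E'
from h import *
s=manip.snapshot('wrist')
def H(P,v):
    a=np.radians(v[2]);P=np.array(P)/1000
    return [v[0]+np.cos(a)*P[0]-np.sin(a)*P[1],v[1]+np.sin(a)*P[0]+np.cos(a)*P[1],P[2]]
c=cv2.resize(cv2.imread('pics/w6.png')[105:225,180:490],None,fx=2.58,fy=2.58,interpolation=cv2.INTER_CUBIC)
for P in [(-78,60,55),(56,60,55),(56,60,63),(78,60,63),(56,-20,63),(-69,53,55),(56,53,55),(78,-20,63)]:
    P=np.array(P,float);P[2]-=2.4
    u=proj(s,H(P,HV));print(P,u*1.5625)
    u=(u-[180,105])*2.58;cv2.circle(c,tuple(int(round(v)) for v in u),4,(0,0,255),1)
cv2.imwrite('pics/w6c.png',c)
E
```

```text
[-78.   60.   52.6] [288.539  179.8901]
[56.  60.  52.6] [672.9979 183.137 ]
[56.  60.  60.6] [680.3115 184.2497]
[78.  60.  60.6] [758.9217 184.9425]
[ 56.  -20.   60.6] [647.7817 416.653 ]
[-69.   53.   52.6] [311.8959 199.1209]
[56.  53.  52.6] [670.0342 204.8845]
[ 78.  -20.   60.6] [716.3367 422.9047]
```

View pics/w6c.png

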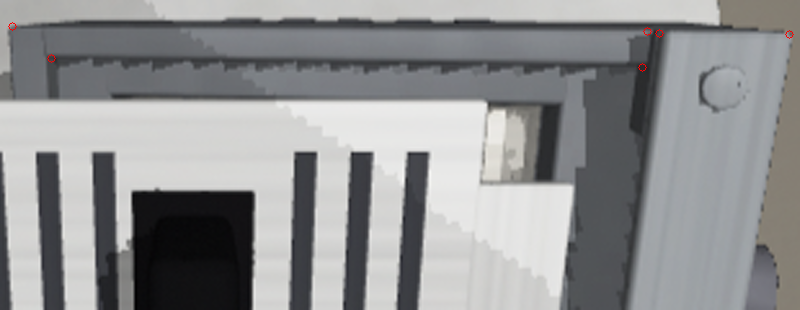

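Emit:
play_rows --steps '[[[0.0003,0.0026,0.0039,0,0,0],[0.0003,0.0026,0.0039,0,0,0],[0.0003,0.0026,0.0039,0,0,0],[0.0003,0.0026,0.0039,0,0,0],[0,0,0,0,0,0]]]'

```text
t: 12.78
tcp_pos: [0.4218, -0.1688, 0.11]
tool_rot: [0.787, 0.607, -0.064, -0.084]
force: [-0.9, 0.0, -1.7]
finger_gap: 0.153
```

```bash
python3 - <<'E'
from h import *
where()
P,M=tgt([50,0,50],12)
q2=plan(P,M,4)
E
```

```text
t 12.78 tip [46.73  0.07 57.18] lip [-81.37   0.29  84.57] tilt 12.07 dyaw -0.1 F_h [-0.91 -0.2  -1.74] gap 0.153 T [ 0.0369 -0.1943 -0.0285]
[[[0.0, 0.0012, 0.0016, 0.0, 0.0, 0.0], [-0.0001, 0.0011, 0.0016, 0.0, -0.1, 0.0], [0.0, 0.0012, 0.0016, -0.1, 0.0, -0.1], [0.0, 0.0011, 0.0016, 0.0, 0.0, 0.0]]]
end [ 0.4248 -0.1697  0.1027] max [0.0001 0.0012 0.0016 0.1    0.1    0.1   ]
```

Emit:
play_rows --steps '[[[0,0.0012,0.0016,0,0,0],[0,0.0012,0.0016,0,0,0],[0,0.0012,0.0016,0,0,0],[0,0.0012,0.0016,0,0,0],[0,0,0,0,0,0]]]'

```text
t: 13.4
tcp_pos: [0.425, -0.1697, 0.103]
tool_rot: [0.787, 0.607, -0.064, -0.083]
force: [0.1, 0.9, -1.8]
finger_gap: 0.145
```

```bash
python3 - <<'E'
from h import *
where()
s=manip.snapshot('wrist');save(s,'w7');cv2.imwrite('pics/w7z.png',cv2.resize(s['img'],(800,600))[:,:,::-1])
P,M=tgt([58,0,50],12)
q2=plan(P,M,4)
E
```

```text
t 13.4 tip [50.17 -0.   50.25] lip [-77.95   0.23  77.57] tilt 12.04 dyaw -0.11 F_h [-0.14  0.9  -1.77] gap 0.145 T [ 0.0149 -0.1984  0.0175]
[[[0.0, 0.0019, -0.0003, 0.0, 0.0, 0.0], [0.0, 0.002, -0.0004, 0.0, 0.0, 0.0], [0.0, 0.0019, -0.0003, 0.0, -0.1, -0.1], [-0.0001, 0.0019, -0.0003, 0.0, 0.0, 0.0]]]
end [ 0.4325 -0.1718  0.1027] max [0.0001 0.002  0.0004 0.     0.1    0.1   ]
```

View pics/w7z.png

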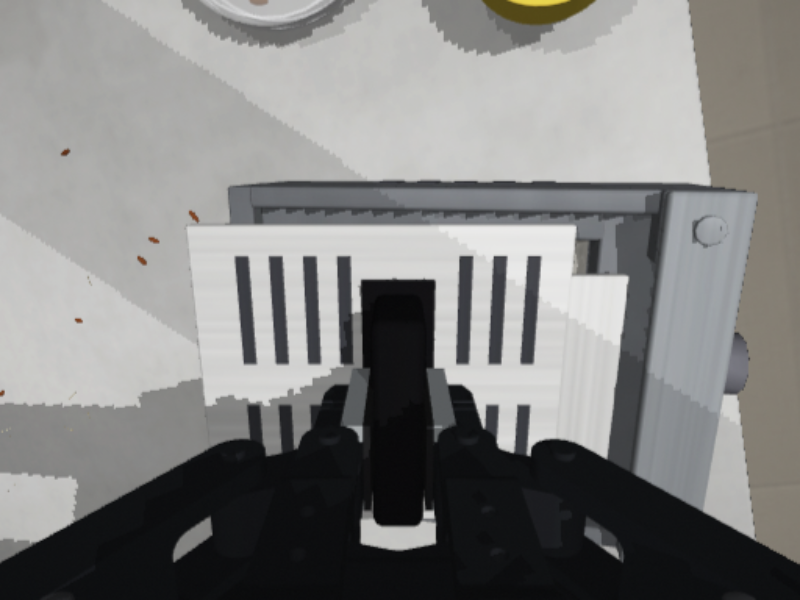

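Emit:
play_rows --steps '[[[0,0.002,-0.0004,0,0,0],[0,0.002,-0.0004,0,0,0],[0,0.002,-0.0004,0,0,0],[0,0.002,-0.0004,0,0,0],[0,0,0,0,0,0]]]'

```text
t: 14.08
tcp_pos: [0.4331, -0.1719, 0.103]
tool_rot: [0.787, 0.607, -0.063, -0.083]
force: [0.1, 0.5, -2.7]
finger_gap: 0.147
```

```bash
python3 - <<'E'
from h import *
where()
s=manip.snapshot('wrist');save(s,'w8');cv2.imwrite('pics/w8z.png',cv2.resize(s['img'],(800,600))[:,:,::-1])
P,M=tgt([64,0,49.5],12)
q2=plan(P,M,4)
E
```

```text
t 14.07 tip [58.56 -0.07 50.3 ] lip [-69.57   0.16  77.57] tilt 12.02 dyaw -0.1 F_h [-0.02  0.52 -2.7 ] gap 0.147 T [ 0.0178 -0.1617 -0.0239]
[[[0.0, 0.0014, -0.0001, 0.0, 0.0, 0.0], [0.0, 0.0014, -0.0001, 0.0, 0.0, 0.0], [0.0, 0.0014, -0.0001, 0.0, -0.1, -0.1], [0.0, 0.0014, -0.0001, 0.0, 0.0, 0.0]]]
end [ 0.4383 -0.1732  0.1022] max [0.     0.0014 0.0001 0.     0.1    0.1   ]
```

View pics/w8z.png

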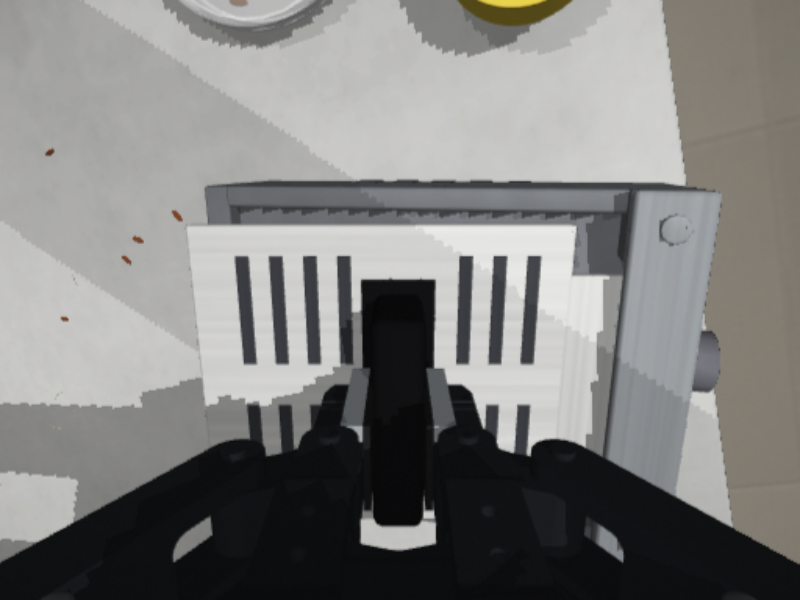

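Emit:
play_rows --steps '[[[0,0.0014,-0.0001,0,0,0],[0,0.0014,-0.0001,0,0,0],[0,0.0014,-0.0001,0,0,0],[0,0.0014,-0.0001,0,0,0],[0,0,0,0,0,0]]]'

```text
t: 14.75
tcp_pos: [0.4371, -0.1726, 0.1021]
tool_rot: [0.787, 0.607, -0.064, -0.085]
force: [-4.9, 0.9, -0.6]
finger_gap: 0.151
```

```bash
python3 - <<'E'
from h import *
where()
P,M=tgt([68,0,49.5],12)
q2=plan(P,M,4)
E
```

```text
t 14.75 tip [62.4   0.32 49.21] lip [-65.63   0.51  76.93] tilt 12.21 dyaw -0.09 F_h [-4.97 -0.35 -0.6 ] gap 0.151 T [-0.1021  0.7649  0.0341]
[[[-0.0001, 0.0013, -0.0003, -0.1, 0.0, 0.0], [-0.0001, 0.0013, -0.0003, 0.0, -0.1, 0.0], [0.0, 0.0014, -0.0003, -0.1, 0.0, -0.1], [-0.0001, 0.0013, -0.0003, 0.0, 0.0, 0.0]]]
end [ 0.4423 -0.1742  0.1022] max [0.0001 0.0014 0.0003 0.1    0.1    0.1   ]
```

Emit:
play_rows --steps '[[[0,0.0015,-0.0003,0,0,0],[0,0.0015,-0.0003,0,0,0],[0,0.0015,-0.0003,0,0,0],[0,0.0015,-0.0003,0,0,0],[0,0,0,0,0,0]]]'

```text
t: 15.38
tcp_pos: [0.4412, -0.1735, 0.1021]
tool_rot: [0.787, 0.607, -0.065, -0.087]
force: [-7.9, 0.5, 1.6]
finger_gap: 0.146
```

```bash
python3 - <<'E'
from h import *
where()
E
```

```text
t 15.38 tip [66.35  0.5  48.92] lip [-61.56   0.61  77.22] tilt 12.48 dyaw -0.05 F_h [-7.79 -1.56  1.59] gap 0.146 T [-0.2754  1.3054  0.0444]
```

Emit:
play_rows --steps '[[[0,0.0015,-0.0004,0,0,0],[0,0.0015,-0.0004,0,0,0],[0,0.0015,-0.0004,0,0,0],[0,0,0,0,0,0]]]'

```text
t: 15.88
tcp_pos: [0.4442, -0.1742, 0.1023]
tool_rot: [0.787, 0.607, -0.067, -0.088]
force: [-11.1, -0.5, 3.4]
finger_gap: 0.146
```

```bash
python3 - <<'E'
from h import *
where()
s=manip.snapshot('wrist');cv2.imwrite('pics/w9z.png',cv2.resize(s['img'],(800,600))[:,:,::-1])
E
```

```text
t 15.88 tip [69.27  0.58 48.87] lip [-58.53   0.66  77.64] tilt 12.69 dyaw -0.04 F_h [-10.61  -3.26   3.36] gap 0.146 T [-0.4158  1.71    0.0615]
```

View pics/w9z.png

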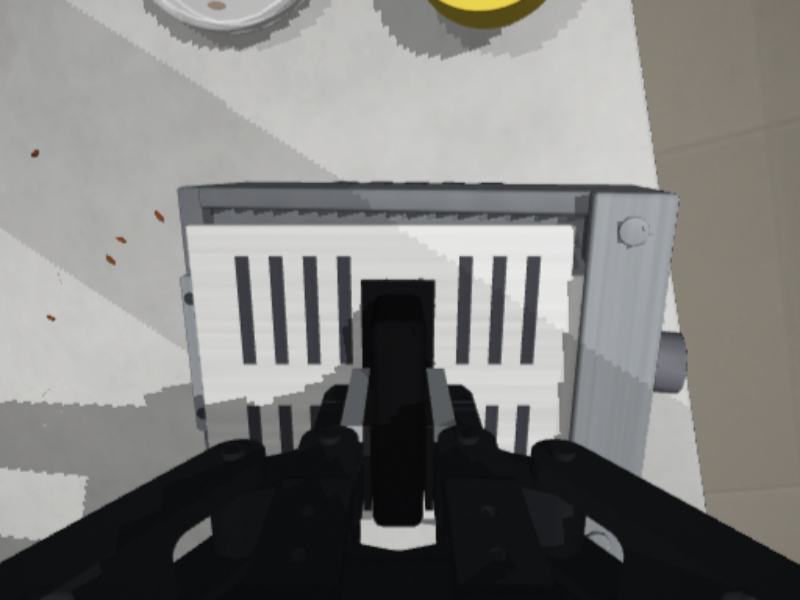

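Emit:
play_rows --steps '[[[0,0.0012,-0.0004,0,0,0],[0,0.001,-0.0003,0,0,0],[0,0,0,0,0,0]]]'

```text
t: 16.3
tcp_pos: [0.4451, -0.1744, 0.1025]
tool_rot: [0.786, 0.607, -0.067, -0.09]
force: [-12.9, 0.6, 2.8]
finger_gap: 0.152
```

```bash
python3 - <<'E'
from h import *
f=where()
t=f([65.5,0,0])
for th,n in ((7,4),):
  P,M=tgt([t[0],t[1],48.8],th);q=plan(P,M,n)
  P,M=tgt([t[0],t[1],48.6],3.5);q=plan(P,M,3,q)
E
```

```text
t 16.3 tip [69.93  0.66 48.88] lip [-57.77   0.7   78.09] tilt 12.89 dyaw -0.02 F_h [-12.64  -2.69   2.83] gap 0.152 T [-0.6222  2.1492  0.131 ]
[[[0.0, -0.0009, 0.0019, -1.5, 0.0, 0.0], [0.0, -0.001, 0.0018, -1.4, -0.1, 0.0], [0.0001, -0.001, 0.0018, -1.5, 0.0, 0.0], [0.0, -0.001, 0.0018, -1.5, -0.1, 0.0]]]
end [ 0.4401 -0.173   0.0961] max [0.0001 0.001  0.0019 1.5    0.1    0.    ]
[[[0.0, -0.0007, 0.0015, -1.2, 0.0, 0.0], [0.0, -0.0008, 0.0015, -1.1, 0.0, 0.0], [0.0, -0.0008, 0.0015, -1.2, 0.0, 0.0]]]
end [ 0.4374 -0.1723  0.0918] max [0.     0.0008 0.0015 1.2    0.     0.    ]
```

Emit:
play_rows --steps '[[[0,-0.001,0.0018,-1.5,0,0],[0,-0.001,0.0018,-1.5,0,0],[0,-0.001,0.0018,-1.5,0,0],[0,-0.001,0.0018,-1.5,0,0],[0,0,0,0,0,0]]]'

```text
t: 16.92
tcp_pos: [0.4403, -0.1729, 0.0956]
tool_rot: [0.79, 0.61, -0.035, -0.048]
force: [-11.8, -0.2, 1.1]
finger_gap: 0.146
```

```bash
python3 - <<'E'
from h import *
f=where()
t=f([65.5,0,0])
P,M=tgt([70,t[1],48.5],3.5);q=plan(P,M,3)
E
```

```text
t 16.93 tip [70.3   0.91 48.62] lip [-59.78   1.02  64.1 ] tilt 6.78 dyaw -0.05 F_h [-11.32  -3.2    1.07] gap 0.146 T [-0.5813  2.183   0.0163]
[[[0.0, -0.0008, 0.0014, -1.1, -0.1, 0.0], [0.0, -0.0008, 0.0014, -1.1, 0.0, 0.0], [0.0001, -0.0009, 0.0014, -1.1, -0.1, -0.1]]]
end [ 0.4375 -0.172   0.0917] max [0.0001 0.0009 0.0014 1.1    0.1    0.1   ]
```

Emit:
play_rows --steps '[[[-0.0003,-0.0006,0.0014,-1.1,0,0],[-0.0003,-0.0006,0.0014,-1.1,0,0],[-0.0003,-0.0006,0.0014,-1.1,0,0],[0,0,0,0,0,0]]]'

```text
t: 17.42
tcp_pos: [0.4378, -0.1724, 0.0915]
tool_rot: [0.791, 0.611, -0.017, -0.026]
force: [-12.4, 0.7, 3.0]
finger_gap: 0.147
```

```bash
python3 - <<'E'
from h import *
f=where()
t=f([65.5,0,0])
s=manip.snapshot('wrist');cv2.imwrite('pics/w10z.png',cv2.resize(s['img'],(800,600))[:,:,::-1])
P,M=tgt([70.2,t[1],48.3],0);q=plan(P,M,4)
E
```

```text
t 17.43 tip [70.36  0.79 48.26] lip [-60.39   0.91  56.32] tilt 3.53 dyaw -0.05 F_h [-12.15  -2.45   3.01] gap 0.147 T [-0.3357  1.9651  0.0229]
[[[0.0, -0.0006, 0.0011, -0.9, -0.1, 0.0], [0.0, -0.0006, 0.0011, -0.9, 0.0, 0.0], [0.0001, -0.0007, 0.001, -0.9, -0.1, 0.0], [0.0, -0.0006, 0.0011, -0.8, -0.1, -0.1]]]
end [ 0.4353 -0.1716  0.0873] max [0.0001 0.0007 0.0011 0.9    0.1    0.1   ]
```

View pics/w10z.png

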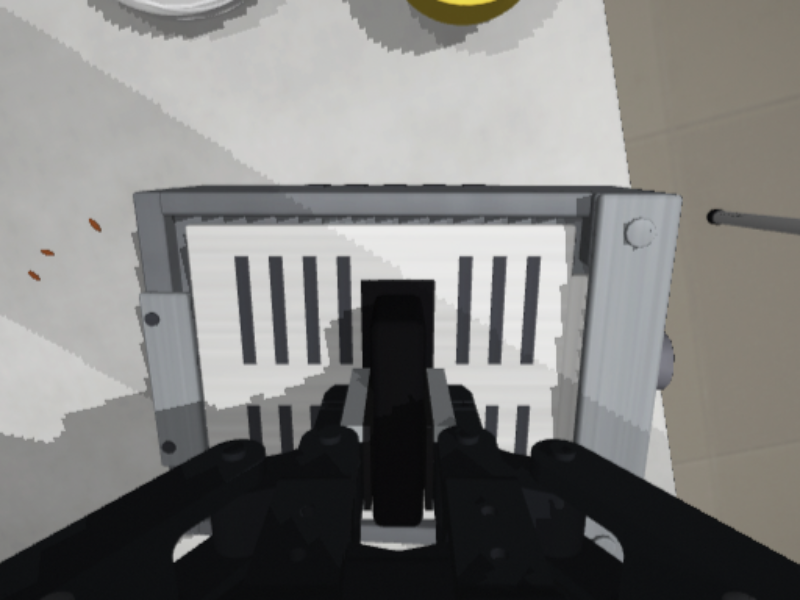

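Emit:
play_rows --steps '[[[-0.0002,-0.0006,0.001,-0.9,0,0],[-0.0002,-0.0006,0.001,-0.9,0,0],[-0.0002,-0.0006,0.001,-0.9,0,0],[0,0,0,0,0,0]]]'

```text
t: 17.98
tcp_pos: [0.436, -0.172, 0.0884]
tool_rot: [0.792, 0.611, -0.002, -0.007]
force: [-12.6, 2.8, 1.3]
finger_gap: 0.152
```

```bash
python3 - <<'E'
from h import *
f=where()
t=f([65.5,0,0])
P,M=tgt([70.2,t[1],48.0],0);q=plan(P,M,2)
E
```

```text
t 17.98 tip [70.44  0.69 48.35] lip [-60.55   0.83  50.24] tilt 0.82 dyaw -0.06 F_h [-12.93  -0.51   1.34] gap 0.152 T [-0.0865  2.003   0.0843]
[[[0.0001, -0.0004, 0.0007, -0.4, -0.2, 0.0], [0.0, -0.0004, 0.0007, -0.4, -0.1, -0.1]]]
end [ 0.4352 -0.1717  0.087 ] max [0.0001 0.0004 0.0007 0.4    0.2    0.1   ]
```

Emit:
play_rows --steps '[[[0,-0.0004,0.0007,-0.4,-0.1,0],[0,-0.0004,0.0007,-0.4,-0.1,0],[0,0,0.0008,0,0,0],[0,0,0,0,0,0]]]'

```text
t: 18.48
tcp_pos: [0.4355, -0.1718, 0.0873]
tool_rot: [0.791, 0.611, 0.001, -0.0]
force: [-12.9, 3.9, 13.1]
finger_gap: 0.143
```

```bash
python3 - <<'E'
from h import *
f=where()
s=manip.snapshot('wrist');cv2.imwrite('pics/w11z.png',cv2.resize(s['img'],(800,600))[:,:,::-1])
E
```

```text
t 18.48 tip [70.49  0.73 48.31] lip [-60.51   0.83  48.25] tilt -0.02 dyaw -0.04 F_h [-13.47   0.54  13.06] gap 0.143 T [0.0489 2.2405 0.0373]
```

View pics/w11z.png

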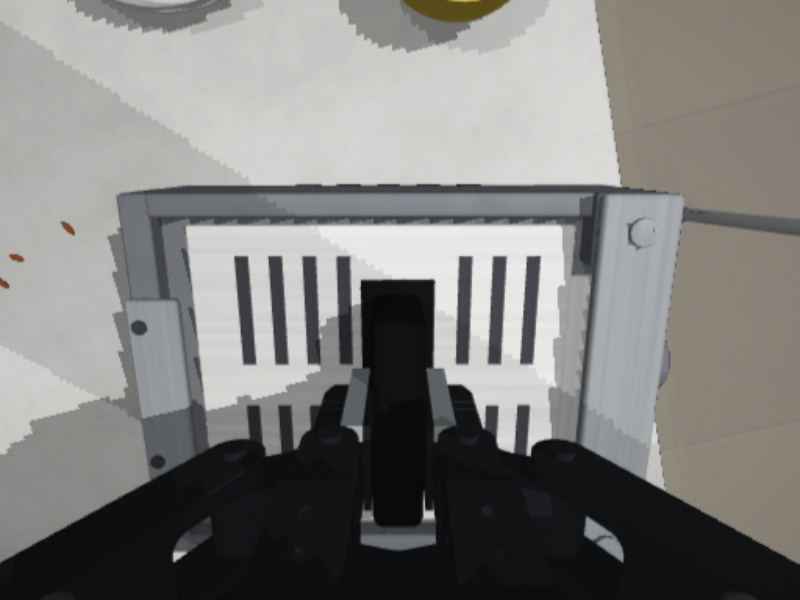

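Emit:
play_rows --steps '[[[0,-0.0012,-0.0004,0,0,0],[0,-0.0012,0,0,0,0],[0,-0.0012,0,0,0,0],[0,-0.0012,0,0,0,0],[0,-0.0012,0,0,0,0],[0,-0.0012,0,0,0,0],[0,0,0,0,0,0]]]'

```text
t: 19.4
tcp_pos: [0.4315, -0.171, 0.0873]
tool_rot: [0.792, 0.611, 0.002, 0.002]
force: [-4.4, 5.6, 4.6]
finger_gap: 0.147
```

```bash
python3 - <<'E'
from h import *
f=where()
E
```

```text
t 19.4 tip [66.66  0.34 48.78] lip [-64.34   0.54  47.9 ] tilt -0.39 dyaw -0.09 F_h [-5.65  4.35  4.64] gap 0.147 T [0.6534 1.2972 0.1402]
```

Emit:
play_rows --steps '[[[0.0003,-0.0012,0,0.1,0,0],[0.0003,-0.0012,0,0.1,0,0],[0.0003,-0.0012,0,0.1,0,0],[0,-0.0012,0,0,0,0],[0,-0.001,0,0,0,0],[0,0,0,0,0,0]]]'

```text
t: 20.15
tcp_pos: [0.4281, -0.1704, 0.0873]
tool_rot: [0.792, 0.611, 0.002, 0.003]
force: [-3.3, 4.5, 3.1]
finger_gap: 0.148
```

```bash
python3 - <<'E'
from h import *
f=where()
s=manip.snapshot('wrist');cv2.imwrite('pics/w12z.png',cv2.resize(s['img'],(800,600))[:,:,::-1])
E
```

```text
t 20.15 tip [63.29 -0.06 48.83] lip [-67.71   0.23  47.93] tilt -0.39 dyaw -0.13 F_h [-4.32  3.55  3.12] gap 0.148 T [0.7535 0.9425 0.1165]
```

View pics/w12z.png

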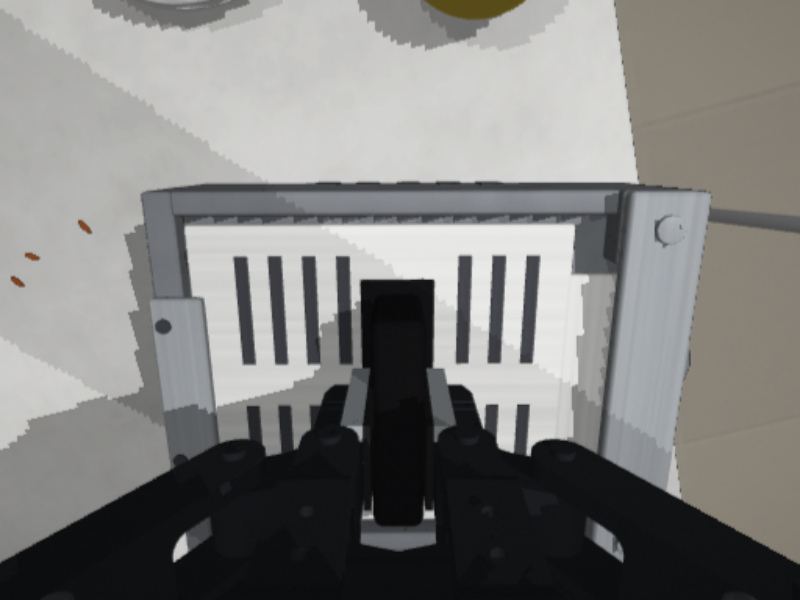

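Emit:
play_rows --steps '[[[0.0003,-0.001,0,0.1,0,0],[0.0003,-0.001,0,0.1,0,0],[0,-0.0005,0,0,0,0],[0,0,0,0,0,0]]]'

```text
t: 20.7
tcp_pos: [0.4272, -0.1703, 0.0873]
tool_rot: [0.792, 0.61, 0.001, 0.003]
force: [1.7, 5.0, 1.1]
finger_gap: 0.148
```

```bash
python3 - <<'E'
from h import *
f=where()
E
```

```text
t 20.7 tip [62.36 -0.3  48.83] lip [-68.64   0.04  47.94] tilt -0.39 dyaw -0.15 F_h [0.37 5.27 1.1 ] gap 0.148 T [0.9698 0.234  0.113 ]
```

Emit:
play_rows --steps '[[[0.0008,0,0,0,0,0],[0.0008,0,0,0,0,0],[0,0,0,0,0,0]]]'

```text
t: 21.08
tcp_pos: [0.4273, -0.17, 0.0874]
tool_rot: [0.792, 0.611, 0.0, 0.004]
force: [-2.1, -4.7, 0.6]
finger_gap: 0.147
```

```bash
python3 - <<'E'
from h import *
f=where()
E
```

```text
t 21.07 tip [62.4   0.08 48.93] lip [-68.59   0.25  48.03] tilt -0.4 dyaw -0.08 F_h [-0.82 -5.07  0.61] gap 0.147 T [-0.8024  0.5512  0.1666]
```

Emit:
play_rows --steps '[[[-0.0008,0,0,0,0,0],[0,0,0,0,0,0]]]'

```text
t: 21.32
tcp_pos: [0.4273, -0.1701, 0.0874]
tool_rot: [0.792, 0.611, 0.001, 0.004]
force: [-1.0, -3.3, 0.3]
finger_gap: 0.147
```

```bash
python3 - <<'E'
from h import *
f=where()
E
```

```text
t 21.32 tip [62.38  0.01 48.93] lip [-68.62   0.29  48.02] tilt -0.4 dyaw -0.12 F_h [-0.14 -3.41  0.28] gap 0.147 T [-0.4247  0.2237  0.1077]
```

Emit:
play_rows --steps '[[[-0.0004,0,0,0,0,0],[0,0,0,0,0,0],[0,0,0,0,0,0],[0,0,0,0,0,0]]]' --fingers 0.45

```text
t: 21.82
tcp_pos: [0.4264, -0.1695, 0.0872]
tool_rot: [0.792, 0.611, 0.001, 0.003]
force: [-0.7, 0.2, -0.9]
finger_gap: 0.447
```

```bash
python3 - <<'E'
from h import *
f=where()
E
```

```text
t 21.82 tip [61.26  0.36 48.57] lip [-69.73   0.64  47.95] tilt -0.27 dyaw -0.12 F_h [-0.71 -0.02 -0.89] gap 0.447 T [ 0.052   0.0153 -0.0216]
```

Free of the bar. Retreat upward and look.

Emit:
play_rows --steps '[[[0,0,-0.005,0,0,0],[0,0,-0.01,0,0,0],[0,0,-0.02,0,0,0],[0,0,-0.03,0,0,0],[0,0,-0.04,0,0,0],[0,0,-0.04,0,0,0],[0,0,-0.03,0,0,0],[0,0,0,0,0,0]]]'

```text
t: 22.82
tcp_pos: [0.4268, -0.1697, 0.2651]
tool_rot: [0.792, 0.611, 0.002, 0.006]
force: [-0.3, 0.8, 0.0]
finger_gap: 0.448
```

```bash
python3 - <<'E'
from h import *
f=where()
s=manip.snapshot('wrist');save(s,'w13')
cv2.imwrite('pics/w13z.png',cv2.resize(s['img'],(800,600))[:,:,::-1])
c=cv2.resize(s['img'][90:270,140:380],(800,600),interpolation=cv2.INTER_CUBIC);cv2.imwrite('pics/w13c.png',c[:,:,::-1])
E
```

```text
t 22.82 tip [ 61.98   0.16 226.9 ] lip [-69.01   0.41 225.43] tilt -0.64 dyaw -0.11 F_h [-0.49  0.66  0.02] gap 0.448 T [ 0.0008  0.05   -0.0731]
```

View pics/w13c.png

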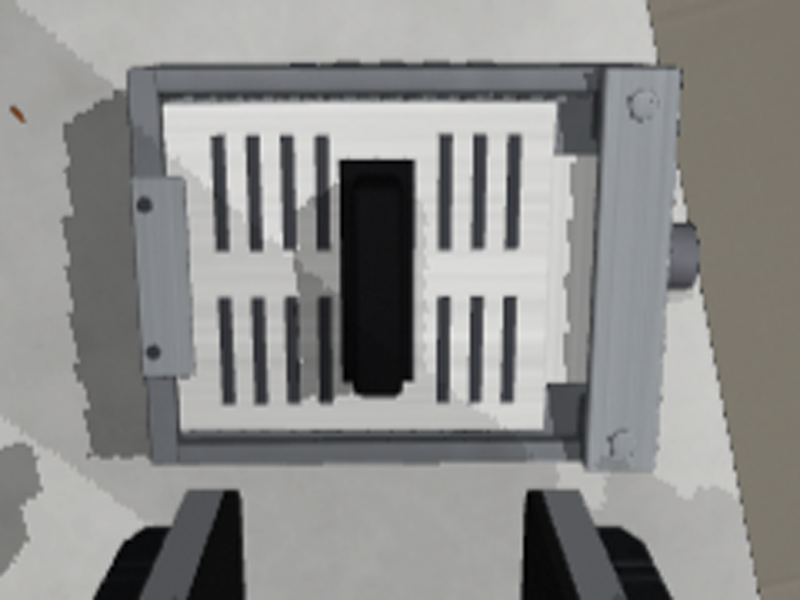

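View pics/w13z.png

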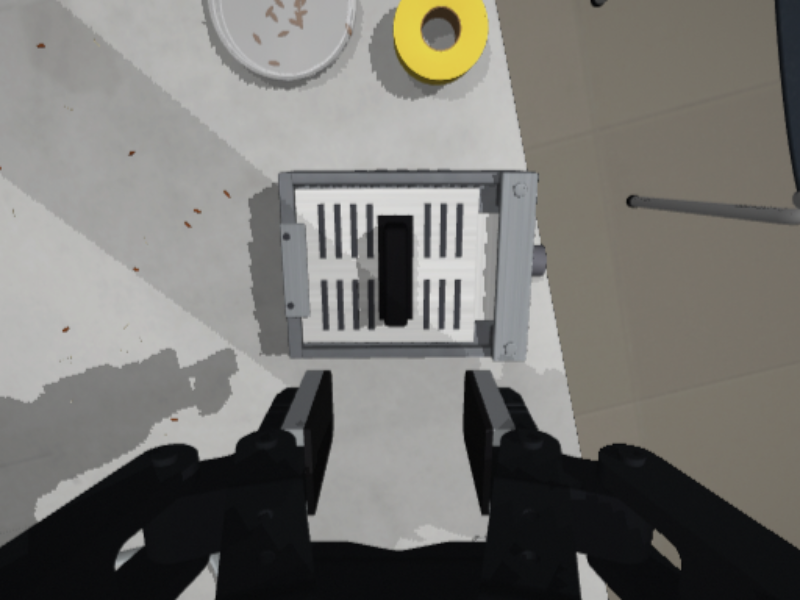

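```bash
python3 - <<'E'
from h import *
from scipy.optimize import least_squares
s=manip.snapshot('wrist');t=manip.snapshot('scene');save(t,'s14')
tp=manip.snapshot('top');save(tp,'t14')
for l in ['vial_0_mid','petri_2_mid','label_roll_mid','cover_grip']:
  for n,q in (('scene',t),('top',tp)):
    print(l,n,[(np.round(a['point'],1),round(a['score'],2)) for a in manip.pinpoint(l,q)[:1]])
a=np.radians(HV[2])
def H(P):
    P=np.array(P)/1000
    return np.array([HV[0]+np.cos(a)*P[0]-np.sin(a)*P[1],HV[1]+np.sin(a)*P[0]+np.cos(a)*P[1],P[2]])
def u(P): return ((proj(s,H(P))-[140,90])+.5)*10/3-.5
print('housing ref', u((-78,60,52.6)),'obs 128,70',u((56,60,60.6)),'obs 604,68',u((56,-60,60.6)),'obs 583,468',u((-78,-60,52.6)),'obs 152,463')
obs=[((-69,50),(164,101)),((45,50),(557,101)),((45,-50),(544,430)),((-69,-50),(181,431))]
f=lambda v:np.concatenate([u((P[0]+v[0],P[1]+v[1],v[2]+P[0]*v[3]/57.3))-o for P,o in obs])
o=least_squares(f,[0,0,50,0]);print('dx,dy,ztop(-2.4 bias),tilt',o.x,o.fun)
E
```

```text
vial_0_mid scene [(array([216.4, 194.6]), 0.66)]
vial_0_mid top [(array([224.1, 171.6]), 0.46)]
petri_2_mid scene [(array([258.8, 209.8]), 0.58)]
petri_2_mid top [(array([240.6, 208.5]), 0.6)]
label_roll_mid scene []
label_roll_mid top [(array([257. , 172.8]), 0.69)]
cover_grip scene []
cover_grip top [(array([314.7, 194.6]), 0.62)]
housing ref [133.379   72.3098] obs 128,70 [610.6304  72.9043] obs 604,68 [589.2276 475.7117] obs 583,468 [156.6434 467.4995] obs 152,463
dx,dy,ztop(-2.4 bias),tilt [-1.5652  1.5277 50.0399  0.1356] [-1.055   1.2685  1.208   0.9713  0.7688 -1.1284 -0.9308 -1.2992]
```

View pics/s14.png

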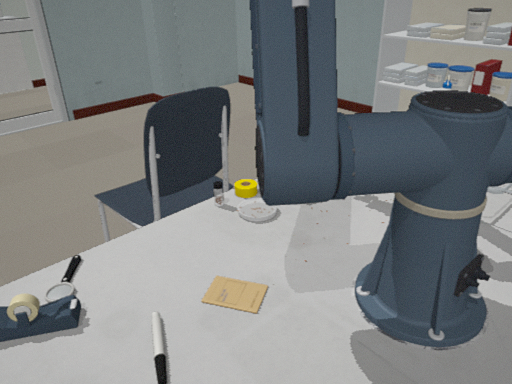

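```bash
python3 - <<'E'
from h import *
print(manip.sign_off(), manip.sense()['t'])
E
```

```text
the job is handed in; nothing more can be done
the job is handed in; nothing more can be done
```

The cover is back on the housing: it lies flat, with its tongue under the ledge and its wide edge under the keeper. I held it tilted at about 12°, hooked the tongue under the ledge and pushed it against the strip to its stop. I then swung the other end down past the keeper and let the strip push the cover back against the end wall.

**Forces:** The readings at the end of each move stayed low. The push against the strip peaked at about 13 N, and pressing down on the seat reached about 13 N. With the cover's weight that makes about 20 N in all, under the 40 N limit. I did not read forces continuously within a move.

**Last checks, from the wrist camera after letting go:**
- **Position:** the cover sits within about 0.3 mm of its seated place relative to the housing.
- **Flatness:** its tilt is about 0.1° and its height is within about 0.5 mm of nominal.
- **Clearance:** the gripper touches nothing.
- **Time:** about 23 s used of the 64 s.

**Vial, dish and roll:** The vial, petri dish and label roll all stand where they were in the scene picture. The network missed the roll in that picture. Its other readings were within about 2.5 pixels of the first ones.

**Disagreements:**
- In the last wrist picture, housing and cover both appeared shifted by the same 1.5 mm or so against my first measurement. I put that down to camera calibration.
- While the cover slid back, I saw sideways forces of up to 5 N from friction. I eased them before opening the fingers.

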